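# Lay the spray bar out over its drip cup

### The job

The spray bar has been taken out of the tank for a brushing. First slide the blue feeding cup along the board, without lifting it, into the gap of the white drip rack so that it stands midway between the two stands, under where the bar will lie. Then roll the spray bar over along the board until its row of nozzles faces up and let go of it; only then pick it up and lay it gently across both stands, centred, nozzles still facing up, without disturbing the other things lying about.

Things in the scene. Friction and masses are not known exactly. Their poses are not given: they have to be found in the camera images.
- bar: spray bar, loose, 200 mm long, 180 g, lying on two black ribbed end caps (44 mm across, at 78 to 100 mm either side of the middle), left or right of the board's middle. Origin on its axis at mid length, 21 mm above the board; y along the bar, near world y. 12 ribs per cap: a side push on the tube rolls it, 22 mm per rad, in clicks of 30 degrees; pushed slowly (under 40 mm/s) it stays where left
- bar_tube: grey tube of the spray bar, 28 mm diameter, 156 mm long between the caps, one row of five small black nozzles along its middle 65 mm. Origin as the bar's; y along the bar, z is where the nozzles point (tips 20.5 mm from the axis). Tight in the caps: it turns as one with the bar (slips above 0.25 N m). At first the nozzles point 97 to 180 degrees away from up, to either side
- rack: white drip rack, fixed: two stands 16 mm thick centred 56 mm either side of the origin along y, 96 mm clear gap, joined by a 14 mm high back bar, near face at x = +40 mm. Origin on the board midway; z up; the gap's open front faces -x, the robot. V notches on top run along y (horns 86 mm high, 27 mm either side): the bar's tube rests in both, axis 82 mm up over the origin, caps outside
- cup: blue open feeding cup, round, 70 mm across the rim, 50 mm high, 80 g, standing upright on the board 95 to 130 mm in front of the rack's origin, up to 45 mm off to a side; origin at the centre of its underside
- tweezers: stainless feeding tweezers, 190 mm long, 10 mm high, lying near the middle of the board along x; origin at mid length on the board. Leave alone
- lift_tube: plain grey lift tube without nozzles, 160 mm long, with two square black flanges 38 mm wide, lying along y beyond the other things, near the middle; origin under its middle on the board. Leave alone
- divider: clear acrylic divider plate, 130 x 170 x 5 mm, lying flat at the left; origin at the centre of its underside. Leave alone
- jar: closed food jar, 62 mm diameter, 85 mm high, standing to the right; origin at the centre of its underside. Leave alone. (Beyond it, at y below -0.44 m, stands a fixed white cabinet 200 mm high with a half open sliding door; at y above 0.5 m, a filter 250 mm high.)
- magnet: black glass-cleaning magnet with a grip block, 75 x 50 x 38 mm, lying to the left; origin at the centre of its underside. Leave alone
There are look-alikes about, which are no part of the job. What is shaped like the bar but purple or yellow is not meant.

How it is judged:
By the outcome, as a careful person would: the job done as asked, in the order asked, and still so for the second after the job is handed in, with the robot touching nothing.
It also fails if it takes over 72 s, if anything falls off the work surface, if the arm or the gripper's body presses on something with over 40 N, if the wrist force passes 120 N, or if a joint passes its speed limit or range.

### The arm

A 6-joint arm with a two-finger parallel gripper is mounted at the origin on the work surface. World frame = base frame: x ahead of the robot, y to its left, z up, the work surface at z = 0. Lengths are in mm, angles in degrees, forces in N, time in s.
With the tool pointing down it reaches from about 300 to 850 mm from the base axis. Payload 4.2 kg.
Tool frame: the origin (TCP) lies midway between the tips of the shut fingers; the grasp point (between the pads) lies 19 mm behind it (env.tcp_to_grasp is the distance from the TCP to the grasp point, in mm); z points along the fingers, x is the direction in which the jaws open and shut, and the axes are right-handed (so a half turn about z gives the same grasp; the last joint's range is limited). The gripper opens to 91 mm and grips with 3 to 60 N. Pads are 32 mm wide; open, the fingers measure 118 mm over their backs; the gripper's body (76 mm by 178 mm) begins 60 mm behind the grasp point.
Start: joints at [-1.146, 18.312, 89.639, -0, 72.044, -1.146], TCP at [575.016, 0, 213.976] pointing down, gripper open.
Joint ranges: [-177.97, 177.97], [-48.28, 115.42], [12.27, 149.76], [-77.06, 257.06], [2.81, 150.46], [-146.56, 146.56]. Speed limits (degrees/s): [147.25, 147.25, 180, 180, 180, 180].

### API

Orientations are given as [roll, pitch, yaw] about the fixed x, y, z axes, in that order (R = Rz(yaw) Ry(pitch) Rx(roll)).
In Python, from workcell import env gives the robot as it stands.
- The arm moves only by the tool drive_tool, never from a script. Its argument "motion" is a list of rows, each a list of 2 entries, a list of its own where there are three numbers: the shift along the world's x, y, z in m, then the turn, a rotation vector about the world's x, y, z in rad. In form: [[[dx, dy, dz], [wx, wy, wz]], ...]. A call has exactly 10 rows; each row shifts and turns the commanded pose from where the row before left it; what a row does not reach is not made up. A row lasts 1/12 s, in which the tool goes at most 41.7 mm and 7.16 degrees, less where a joint would pass 70% of its speed; a pose out of reach is approached as far as the arm can. A call is refused whole if a number of a shift passes 0.0417 or a number of a turn 0.125, either way. A call with a gripper value outside its range is refused whole. "claw" is the opening, from 0 (shut) to 1 (fully open), set as the call begins (left out, the last holds). The fingers move at their own pace and stop on an object; "force" is the grip in N (left out, the last holds). Time passes only in rows, so rows that do not move let the fingers close, or fill a call up. It gives the time, the measured TCP pose, the force and the opening at its end, in the units of the state.
- env.state(): the state, without advancing time (a new reading comes with each control period).
- env.grab_frame(name): name is "scene" or "side" or "wrist"; returns the picture (384x512x3 uint8, red, green, blue); there is no depth.
- env.camera_params(name): a dict with "fov_y" (degrees; the focal length in pixels is half the picture's height over the tangent of half this angle, whatever the lens; pixels are square), "cx", "cy" (the principal point, pixels), "pose" (4x4, takes a point from camera to world coordinates). Camera axes: x right, y down, z forward; pixel columns grow to the right and rows downward; lengths in mm; the calibration is good to about 2 mm. A picture is of the moment at which its call begins: read the wrist's pose just before it. camera_params takes no time and is no camera call; for the wrist camera it gives the pose at the moment of the call.
- env.job_done(): hands the job in, once; it reports no verdict.
The state is a dict: "time_s": time; "qpos": joint angles; "qvel": joint speeds; "effort": joint torques, N m; "ee_pos": TCP position; "ee_rot": TCP orientation; "force": force on the tool from outside, world axes, zero at the start; "torque": the same for the moment, N m; "gripper_width": finger opening in mm.
Only numpy, scipy, OpenCV 4.12 (cv2) and the standard library are available. Lean on these libraries where they do the work, as an engineer would, in place of code of your own. Each camera call takes 0.05 s, during which the arm holds its last target.

## Working session

There is one attempt and no reset: what is moved stays moved. The work goes in short steps, Python scripts to look and compute and a tool call to move; the robot and the scene stay as the last step left them, time stands still between calls to the robot, and variables do not carry over. Pictures are saved under pics/ and viewed, and the job is handed in when it is done.

Besides the shell and the picture viewer there is one more tool, called after "Emit:" as name([rows], argument=value, ...), one row to a line, values as JSON. drive_tool: Moves the arm, as the interface text tells. Its arguments: {"type":"object","properties":{"motion":{"type":"array","items":{"type":"array"}},"claw":{"type":"number"},"force":{"type":"number"}},"required":["motion"]}

```bash
ls; mkdir -p pics; python3 - <<'E'
from workcell import env
import cv2
print(env.state())
for n in ["scene","side","wrist"]:
    p=env.camera_params(n); print(n,p)
    im=env.grab_frame(n); cv2.imwrite(f"pics/{n}0.png",im[:,:,::-1])
E
```

```text
pics
{'time_s': 0.0, 'qpos': array([-1.14615614e+00,  1.83512153e+01,  8.97042643e+01,  1.29290360e-03,
        7.20437485e+01, -1.14566750e+00]), 'qvel': array([-0.01893667, -0.04094333, -0.07298714,  0.07667938,  0.06137302,
        0.13244965]), 'effort': array([-5.01459035e-04, -4.12465632e+01, -2.31973493e+01,  7.28826877e-02,
        4.58198413e-02, -1.41870069e-04]), 'ee_pos': array([5.74512013e+02, 1.53227278e-02, 2.13139058e+02]), 'ee_rot': array([-1.79996787e+02,  9.91837127e-02, -8.85511328e-04]), 'force': array([-0.23612865,  0.01010701,  0.57216966]), 'torque': array([-0.00641178, -0.03962302,  0.02754792]), 'gripper_width': 91.11700580796347}
scene {'fov_y': 44.36273703157947, 'cx': 253.61993575201333, 'cy': 187.47921495272143, 'pose': array([[-1.49795958e-02,  6.19131456e-01, -7.85144478e-01,
         1.54773977e+03],
       [ 9.99640766e-01,  2.67268575e-02,  2.00373778e-03,
         3.35857836e+01],
       [ 2.22250217e-02, -7.84832412e-01, -6.19309400e-01,
         8.05693390e+02],
       [ 0.00000000e+00,  0.00000000e+00,  0.00000000e+00,
         1.00000000e+00]])
[... 172 characters left out ...]
3e+02],
       [-7.49475168e-02,  7.19910056e-01, -6.90008972e-01,
         7.81676279e+02],
       [ 3.35672704e-03, -6.91769052e-01, -7.22111010e-01,
         8.30960078e+02],
       [ 0.00000000e+00,  0.00000000e+00,  0.00000000e+00,
         1.00000000e+00]])}
wrist {'fov_y': 69.7802867373001, 'cx': 254.50318564936794, 'cy': 190.74847327074727, 'pose': array([[ 9.99999101e-01,  8.05685793e-04, -1.07189273e-03,
         5.75658349e+02],
       [ 5.07021824e-04, -9.67208081e-01, -2.53984783e-01,
         7.18392957e+01],
       [-1.24137524e-03,  2.53984011e-01, -9.67207620e-01,
         3.84785210e+02],
       [ 0.00000000e+00,  0.00000000e+00,  0.00000000e+00,
         1.00000000e+00]])}
```

View pics/scene0.png

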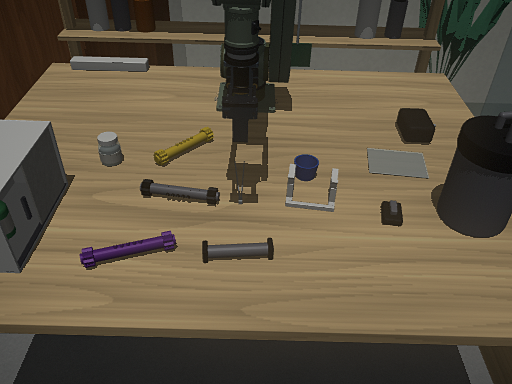

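View pics/side0.png

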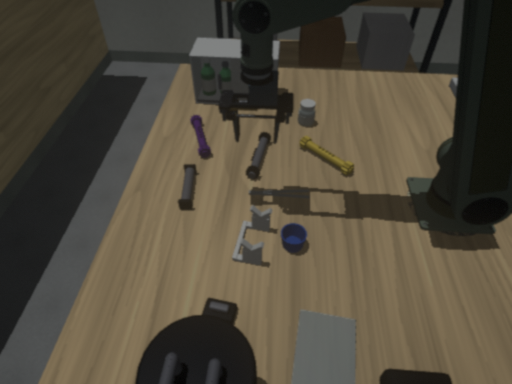

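View pics/wrist0.png

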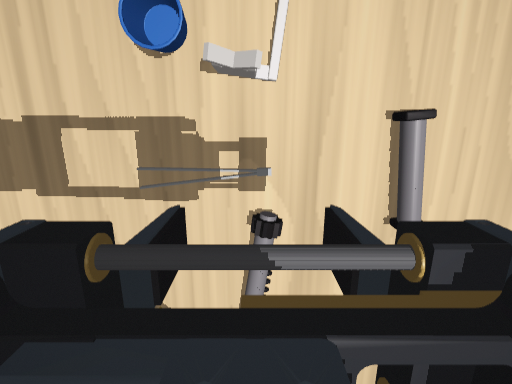

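```bash
cat > h.py <<'E'
import numpy as np, cv2
from workcell import env
def ray(n,uv,P=None):
    p=P or env.camera_params(n); f=192/np.tan(np.radians(p['fov_y']/2)); T=p['pose']
    d=np.array([(uv[0]-p['cx'])/f,(uv[1]-p['cy'])/f,1.]); return T[:3,3],T[:3,:3]@d
def plane(n,uv,z,P=None):
    o,d=ray(n,uv,P); return np.round(o+d*(z-o[2])/d[2],1)
def proj(n,X,P=None):
    p=P or env.camera_params(n); f=192/np.tan(np.radians(p['fov_y']/2)); T=p['pose']
    c=T[:3,:3].T@(np.array(X,float)-T[:3,3]); return np.round([p['cx']+f*c[0]/c[2],p['cy']+f*c[1]/c[2]],1)
def tri(n1,a,n2,b):
    o1,d1=ray(n1,a);o2,d2=ray(n2,b)
    s=np.linalg.lstsq(np.c_[d1,-d2],o2-o1,rcond=None)[0]
    p,q=o1+s[0]*d1,o2+s[1]*d2
    return np.round((p+q)/2,1),round(np.linalg.norm(p-q),1)
E
python3 - <<'E'
import cv2,numpy as np
s=cv2.imread('pics/scene0.png');d=cv2.imread('pics/side0.png');w=cv2.imread('pics/wrist0.png')
a=cv2.resize(s[165:220,130:230],None,fx=8,fy=8,interpolation=cv2.INTER_CUBIC)[:300]
a=cv2.resize(s[170:215,130:230],(800,360),interpolation=cv2.INTER_CUBIC)
b=cv2.resize(s[145:220,270:350],(256,240),interpolation=cv2.INTER_CUBIC)
c=cv2.resize(d[125:185,235:285],(200,240),interpolation=cv2.INTER_CUBIC)
e=cv2.resize(d[195:275,220:320],(300,240),interpolation=cv2.INTER_CUBIC)
o=np.zeros((600,800,3),np.uint8);o[:360]=a;o[360:,:256]=b;o[360:,260:460]=c;o[360:,470:770]=e
cv2.imwrite('pics/crop0.png',cv2.convertScaleAbs(o,alpha=1.4))
E
```

```text
(no output)
```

View pics/crop0.png

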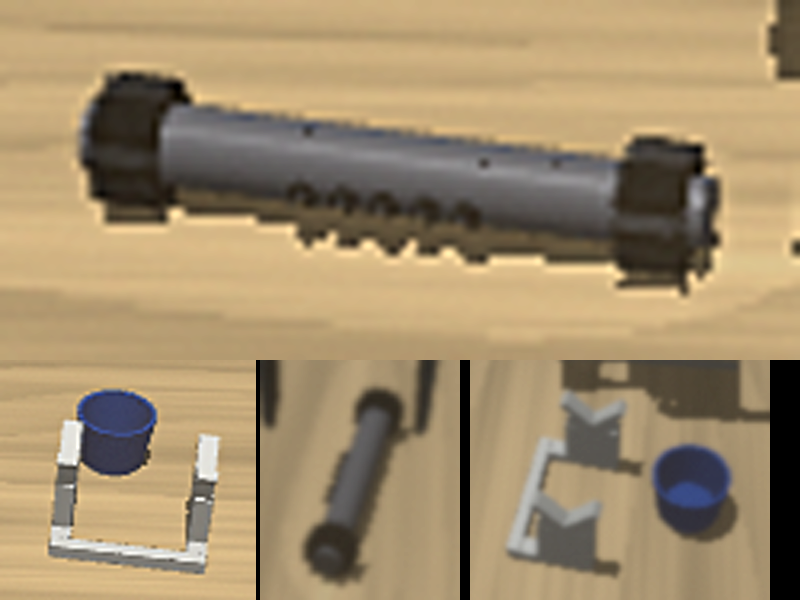

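The candidates are: the grey ribbed-cap tube at scene (180,191), the lift tube with square flanges and no nozzles (238,250), the purple one (128,249) and the yellow one (184,147). I choose (180,191): the crop shows round ribbed caps and five nozzles facing the +x side, low. Next I measure positions.

```bash
python3 - <<'E'
from h import *
s=cv2.imread('pics/scene0.png');d=cv2.imread('pics/side0.png')
for n,im in (('scene',s),('side',d)):
    hsv=cv2.cvtColor(im,cv2.COLOR_BGR2HSV)
    m=cv2.inRange(hsv,(105,110,25),(130,255,255))
    k,l,st,c=cv2.connectedComponentsWithStats(m)
    for i in range(1,k):
        if st[i,4]>60: print(n,'blue',st[i],c[i])
    m=cv2.inRange(hsv,(0,0,30),(180,75 if n=='scene' else 60,60)); 
    k,l,st,c=cv2.connectedComponentsWithStats(m)
    for i in range(1,k):
        if 25<st[i,4]<800: print(n,'dark',st[i],c[i].round(1))
    m=cv2.inRange(hsv,(0,0,120),(180,45,255)); 
    k,l,st,c=cv2.connectedComponentsWithStats(m)
    for i in range(1,k):
        if 15<st[i,4]<1800: print(n,'white',st[i],c[i].round(1))
E
```

```text
scene blue [295 155  24  14  80] [306.475 160.975]
scene dark [ 85   0  25  31 534] [97.5 13.2]
scene dark [297   0   5  31  66] [299.2  13.6]
scene dark [354   0  16  38 210] [360.1  15.1]
scene dark [373   0   9  38 106] [377.   14.7]
scene dark [384   0  24  39 571] [394.9  20.2]
scene dark [114  11  15  20 155] [120.7  21.9]
scene dark [445  42  27  40 213] [454.9  61.2]
scene dark [227  52  29   8 123] [240.5  56.2]
scene dark [130  61  19  11  36] [142.8  67.9]
scene dark [495 112  17  17 124] [501.  120.7]
scene dark [409 120  25  10  73] [421.8 126.2]
scene dark [463 124  10  14  46] [467.  130.2]
scene dark [506 127   6  16  56] [509.3 136.7]
scene dark [110 146  13  21  60] [118.4 157.2]
scene dark [234 161   5  24  35] [235.9 172.9]
scene dark [242 163   3  22  28] [242.8 172.8]
scene dark [295 165  23  16 235] [305.1 173. ]
scene dark [140 187  26   8  71] [153.  191.1]
scene dark [179 193  41   8 101] [201.3 197. ]
scene dark [389 206   8   9  26] [392.  211.6]
scene dark [208 253  60   5 134] [236.3 255.3]
scene white [ 70  56  77   8 386] [108.   59.3]
scene white [ 97
[... 589 characters left out ...]
126.2]
side dark [252 136  16  32 100] [261.6 150.8]
side dark [438 137  16  24 167] [444.8 148.1]
side dark [200 149  10   9  44] [205.2 153.9]
side dark [181 166  14  34 100] [190.2 182.8]
side dark [248 171   7   7  37] [251.4 174. ]
side dark [251 189  58   9 298] [281.6 192.8]
side dark [283 227   7  10  45] [286.1 231.5]
side dark [282 239  24  14 152] [293.1 247. ]
side dark [157 351  21  33 287] [168.4 367.2]
side dark [204 357  17  27 227] [212.8 370.4]
side dark [387 372  16  12  63] [394.  376.6]
side white [191  38  49  19 779] [216.5  47.2]
side white [274  41   5  18  66] [275.5  48.9]
side white [300  99  16   7  88] [307.7 102. ]
side white [232 221  19  38 189] [239.8 239.7]
```

```bash
python3 - <<'E'
import cv2,numpy as np
s=cv2.imread('pics/scene0.png');d=cv2.imread('pics/side0.png')
b=cv2.resize(s[145:220,280:345],(520,600),interpolation=cv2.INTER_NEAREST)
cv2.imwrite('pics/crop1.png',b)
e=cv2.resize(d[200:275,225:315],(720,600),interpolation=cv2.INTER_NEAREST)
cv2.imwrite('pics/crop2.png',cv2.convertScaleAbs(e,alpha=1.6))
E
```

```text
(no output)
```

View pics/crop1.png

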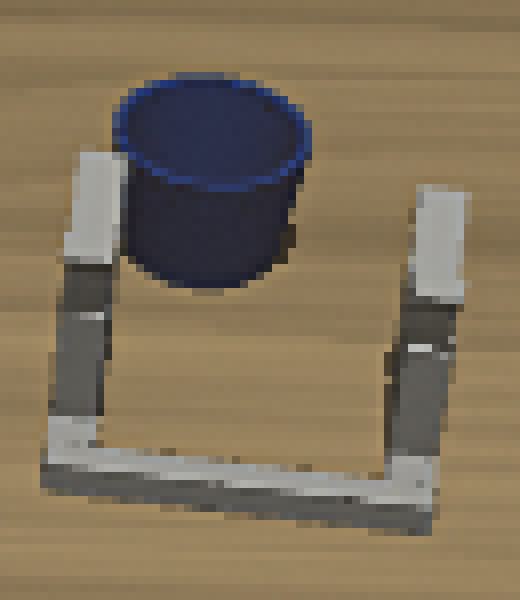

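View pics/crop2.png

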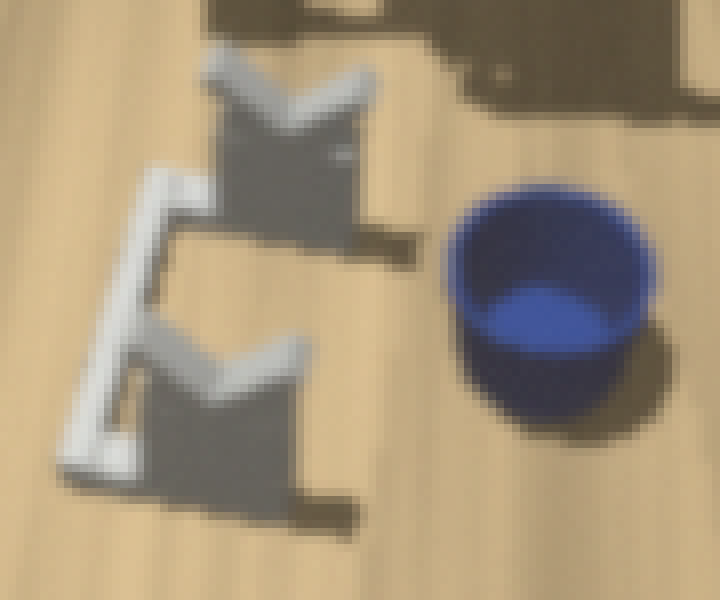

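```bash
python3 - <<'E'
from h import *
S=lambda u,v:(280+u/8-.5,145+v/8-.5)
D=lambda u,v:(225+u/8-.5,200+v/8-.5)
print('cup',plane('scene',S(212,131),50),plane('side',D(550,269),50),tri('scene',S(212,131),'side',D(550,269)))
print('cup rim ext scene',plane('scene',S(112,131),50),plane('scene',S(312,131),50))
print('stand bottoms side',plane('side',D(293,520),0),plane('side',D(357,250),0))
print('stand bottoms far(back) side',plane('side',D(60,470),14),plane('side',D(160,170),14))
print('backbar scene',plane('scene',S(42,462),14),plane('scene',S(433,502),14),plane('scene',S(42,490),0),plane('scene',S(432,532),0))
print('vbottom side z62',plane('side',D(215,403),62),plane('side',D(290,127),62))
print('vbottom scene z62',plane('scene',S(90,315),62),plane('scene',S(421,347),62))
print('horn tops scene z86',[plane('scene',S(*p),86) for p in((80,152),(128,155),(65,262),(112,264),(418,185),(470,192),(410,297),(462,301))])
# bar
B=lambda u,v:(130+u/8-.5,170+v/8-.5)
print('bar cap top? ends scene z21',plane('scene',B(110,145),21),plane('scene',B(690,215),21))
P=lambda u,v:(235+(u-260)/4-.5,125+(v-360)/4-.5)
print('side z21',plane('side',P(378,408),21),plane('side',P(330,552),21))
print('nozz',tri('scene',B(385,208),'side',P(347,480)), plane('scene',B(385,208),10),plane('scene',B(385,208),21),plane('scene',B(302,195),15),plane('scene',B(467,215),15))
E
```

```text
cup [463. 181.  50.] [461.9 182.6  50. ] (array([461.7, 181.4,  48.8]), np.float64(0.5))
cup rim ext scene [464.6 145.9  50. ] [461.3 216.2  50. ]
stand bottoms side [541.1 252.7   0. ] [525.7 141.1  -0. ]
stand bottoms far(back) side [617.2 248.6  14. ] [596.6 121.9  14. ]
backbar scene [602.9 118.5  14. ] [617.8 244.7  14. ] [600.6 119.5  -0. ] [616.5 246.4   0. ]
vbottom side z62 [566.4 251.9  62. ] [550.3 138.8  62. ]
vbottom scene z62 [585.7 131.6  62. ] [597.9 237.1  62. ]
horn tops scene z86 [array([528.8, 129.3,  86. ]), array([529.8, 145.1,  86. ]), array([589.6, 121.8,  86. ]), array([590. , 136.7,  86. ]), array([542.4, 239.6,  86. ]), array([545.6, 256.2,  86. ]), array([603.1, 230. ,  86. ]), array([604.5, 246.3,  86. ])]
bar cap top? ends scene z21 [ 566.3 -258.1   21. ] [594.8 -62.5  21. ]
side z21 [ 563.6 -255.3   21. ] [590.8 -69.4  21. ]
nozz (array([ 584.7, -165. ,   13.1]), np.float64(1.9)) [ 582.1 -165.1   10. ] [ 595.4 -162.3   21. ] [ 582.5 -192.1   15. ] [ 590.6 -136.5   15. ]
```

Emit:
drive_tool([
  [[-0.0056, 0.009, -0.003], [0, 0, -0.007]],
  [[-0.0112, 0.018, -0.006], [0, 0, -0.0135]],
  [[-0.0112, 0.018, -0.006], [0, 0, -0.0135]],
  [[-0.0112, 0.018, -0.006], [0, 0, -0.0135]],
  [[-0.0112, 0.018, -0.006], [0, 0, -0.0135]],
  [[-0.0112, 0.018, -0.006], [0, 0, -0.0135]],
  [[-0.0112, 0.018, -0.006], [0, 0, -0.0135]],
  [[-0.0112, 0.018, -0.006], [0, 0, -0.0135]],
  [[-0.0112, 0.018, -0.006], [0, 0, -0.0135]],
  [[-0.0168, 0.028, -0.008], [0, 0, -0.016]],
], claw=1.0, force=5)

```text
time_s: 0.98
ee_pos: [462.5, 181.4, 154.8]
ee_rot: [180.0, -0.1, -7.6]
force: [0.6, 1.1, 0.6]
gripper_width: 91.3
```

```bash
cat > shot.py <<'E'
import sys,pickle
from h import *
s=env.state(); print(round(s['time_s'],2),s['ee_pos'].round(1),s['ee_rot'].round(2),s['force'].round(1),round(s['gripper_width'],1))
for a in sys.argv[1:]:
    n,f=a.split(':'); P=env.camera_params(n); im=env.grab_frame(n)
    cv2.imwrite(f'pics/{f}.png',im[:,:,::-1]); pickle.dump(P,open(f'pics/{f}.pkl','wb'))
E
python3 shot.py wrist:w1
```

```text
0.98 [462.5 181.4 154.8] [ 1.80e+02 -6.00e-02 -7.65e+00] [0.6 1.1 0.6] 91.3
```

View pics/w1.png

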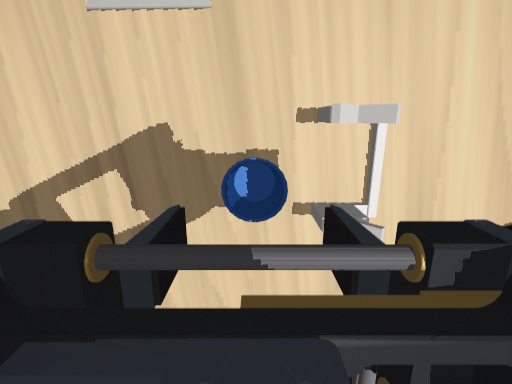

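```bash
python3 - <<'E'
import pickle
from h import *
P=pickle.load(open('pics/w1.pkl','rb'));im=cv2.imread('pics/w1.png')
hsv=cv2.cvtColor(im,cv2.COLOR_BGR2HSV)
m=cv2.inRange(hsv,(100,120,30),(130,255,255))
c=max(cv2.findContours(m,0,1)[0],key=cv2.contourArea);e=cv2.fitEllipse(c);print(e,cv2.boundingRect(c))
print('cup',plane('wrist',e[0],50,P),plane('wrist',(e[0][0]-e[1][0]/2,e[0][1]),50,P),plane('wrist',(e[0][0]+e[1][0]/2,e[0][1]),50,P))
o=cv2.resize(im[90:245,280:420],(700,600*700//700),interpolation=cv2.INTER_NEAREST)
o=cv2.resize(im[95:215,280:420],(700,600),interpolation=cv2.INTER_NEAREST);cv2.imwrite('pics/w1c.png',o)
E
```

```text
((253.96417236328125, 189.5514373779297), (62.70571517944336, 64.84307861328125), 96.4581069946289) (221, 158, 67, 64)
cup [463. 182.  50.] [430.8 186.3  50. ] [495.3 177.7  50. ]
```

View pics/w1c.png

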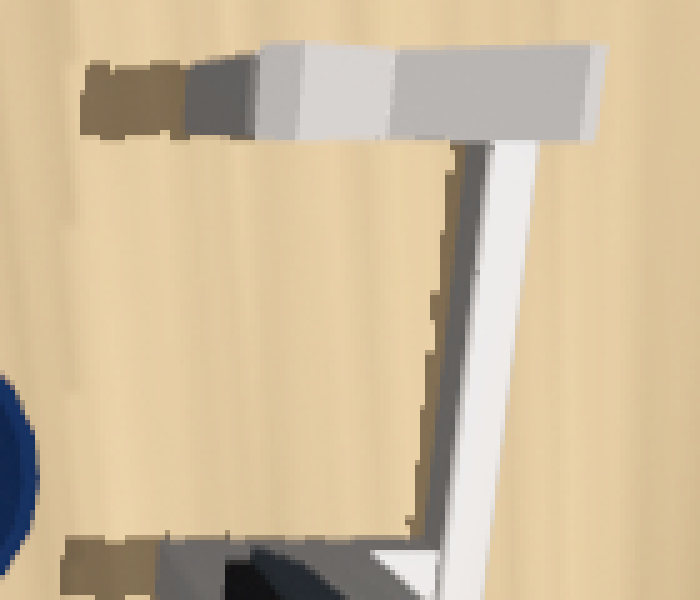

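```bash
python3 - <<'E'
import pickle
from h import *
P=pickle.load(open('pics/w1.pkl','rb'))
C=lambda u,v:(280+u/5-.5,95+v/5-.5)
pr=lambda t,L,z:print(t,[plane('wrist',C(*p),z,P) for p in L])
pr('bar in top',[(490,142),(437,560)],14)
pr('bar out top',[(538,142),(487,560)],14)
pr('bar in bottom',[(466,142),(412,535)],0)
pr('vbottom z62',[(392,50),(388,138)],62)
pr('horn top +x edge',[(597,45),(582,140)],86)
pr('horn top -x edge',[(262,42),(257,138)],86)
pr('horn -x inner edge',[(304,42),(300,138)],86)
pr('bottom -x',[(186,138),(158,540)],0)
E
```

```text
bar in top [array([606.8, 229.9,  14. ]), array([592.4, 134.3,  14. ])]
bar out top [array([617.3, 228.5,  14. ]), array([604.2, 132.7,  14. ])]
bar in bottom [array([607.4, 229.6,   0. ]), array([591.8, 136.3,   0. ])]
vbottom z62 [array([568.7, 252.3,  62. ]), array([567.4, 236.7,  62. ])]
horn top +x edge [array([593.9, 248.6,  86. ]), array([591.4, 233.4,  86. ])]
horn top -x edge [array([538.6, 256.5,  86. ]), array([536.8, 241.1,  86. ])]
horn -x inner edge [array([545.5, 255.5,  86. ]), array([544. , 240.1,  86. ])]
bottom -x [array([543.5, 239.1,   0. ]), array([529.3, 143.4,   0. ])]
```

Emit:
drive_tool([
  [[0.0005, 0.0006, -0.008], [0, 0, 0]],
  [[0, 0, -0.016], [0, 0, 0]],
  [[0, 0, -0.016], [0, 0, 0]],
  [[0, 0, -0.016], [0, 0, 0]],
  [[0, 0, -0.016], [0, 0, 0]],
  [[0, 0, -0.016], [0, 0, 0]],
  [[0, 0, -0.016], [0, 0, 0]],
  [[0, 0, -0.016], [0, 0, 0]],
  [[0, 0, -0.009], [0, 0, 0]],
  [[0, 0, -0.004], [0, 0, 0]],
])

```text
time_s: 1.87
ee_pos: [462.7, 180.9, 20.5]
ee_rot: [179.9, 0.1, -7.5]
force: [0.3, 0.6, 0.1]
gripper_width: 91.1
```

Emit:
drive_tool([
  [[0, 0, 0], [0, 0, 0]],
  [[0, 0, 0], [0, 0, 0]],
  [[0, 0, 0], [0, 0, 0]],
  [[0, 0, 0], [0, 0, 0]],
  [[0, 0, 0], [0, 0, 0]],
  [[0, 0, 0], [0, 0, 0]],
  [[0, 0, 0], [0, 0, 0]],
  [[0, 0, 0], [0, 0, 0]],
  [[0, 0, 0], [0, 0, 0]],
  [[0, 0, 0], [0, 0, 0]],
], claw=0.7, force=5)

```text
time_s: 2.7
ee_pos: [464.0, 181.8, 22.7]
ee_rot: [-180.0, -0.1, -7.5]
force: [-0.1, -0.0, 6.3]
gripper_width: 68.0
```

```bash
python3 shot.py wrist:w2
```

```text
2.7 [464.  181.8  22.7] [-1.7996e+02 -8.0000e-02 -7.5000e+00] [-0.1 -0.   6.3] 68.0
```

View pics/w2.png

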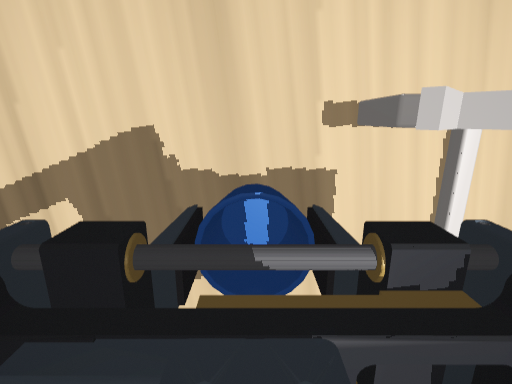

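Emit:
drive_tool([
  [[0.0014, 0.0008, 0], [0, 0, 0]],
  [[0.0028, 0.0016, 0], [0, 0, 0]],
  [[0.0028, 0.0016, 0], [0, 0, 0]],
  [[0.0028, 0.0016, 0], [0, 0, 0]],
  [[0.0028, 0.0016, 0], [0, 0, 0]],
  [[0.0028, 0.0016, 0], [0, 0, 0]],
  [[0.0028, 0.0016, 0], [0, 0, 0]],
  [[0.0028, 0.0016, 0], [0, 0, 0]],
  [[0.0028, 0.0016, 0], [0, 0, 0]],
  [[0.004, 0.0024, 0], [0, 0, 0]],
])

```text
time_s: 3.58
ee_pos: [489.2, 196.6, 22.1]
ee_rot: [179.8, 0.2, -7.5]
force: [-4.2, -2.8, 6.2]
gripper_width: 68.3
```

```bash
python3 shot.py wrist:w3
```

```text
3.58 [489.2 196.6  22.1] [179.85   0.23  -7.49] [-4.2 -2.8  6.2] 68.3
```

View pics/w3.png

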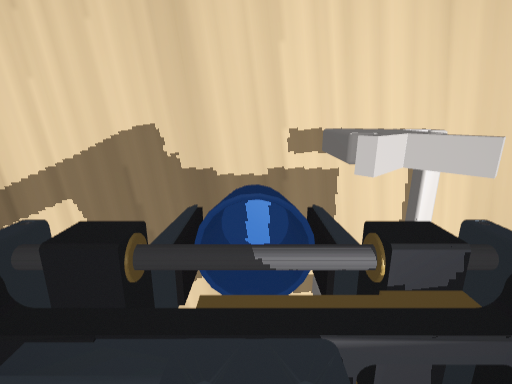

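Emit:
drive_tool([
  [[0.0035, -0.0005, 0], [0, 0, 0]],
  [[0.0035, -0.0005, 0], [0, 0, 0]],
  [[0.0035, -0.0005, 0], [0, 0, 0]],
  [[0.0035, -0.0005, 0], [0, 0, 0]],
  [[0.0035, -0.0005, 0], [0, 0, 0]],
  [[0.0035, -0.0005, 0], [0, 0, 0]],
  [[0.0035, -0.0005, 0], [0, 0, 0]],
  [[0.0035, -0.0005, 0], [0, 0, 0]],
  [[0.0035, -0.0005, 0], [0, 0, 0]],
  [[0.0035, -0.0005, 0], [0, 0, 0]],
])

```text
time_s: 4.47
ee_pos: [525.8, 192.5, 22.0]
ee_rot: [180.0, 0.1, -7.5]
force: [-4.1, 0.2, 5.1]
gripper_width: 68.2
```

Emit:
drive_tool([
  [[0.0042, -0.0006, 0], [0, 0, 0]],
  [[0.0042, -0.0006, 0], [0, 0, 0]],
  [[0.0042, -0.0006, 0], [0, 0, 0]],
  [[0.0042, -0.0006, 0], [0, 0, 0]],
  [[0.0042, -0.0006, 0], [0, 0, 0]],
  [[0.0042, -0.0006, 0], [0, 0, 0]],
  [[0.0042, -0.0006, 0], [0, 0, 0]],
  [[0.003, -0.0005, 0], [0, 0, 0]],
  [[0.001, 0, 0], [0, 0, 0]],
  [[0, 0, 0], [0, 0, 0]],
])

```text
time_s: 5.3
ee_pos: [559.7, 187.8, 22.1]
ee_rot: [180.0, 0.0, -7.5]
force: [-2.7, 0.2, 4.6]
gripper_width: 68.2
```

```bash
python3 shot.py wrist:w4 side:s4
```

```text
5.3 [559.7 187.8  22.1] [ 1.7999e+02  3.0000e-02 -7.5200e+00] [-2.7  0.2  4.6] 68.2
```

View pics/w4.png

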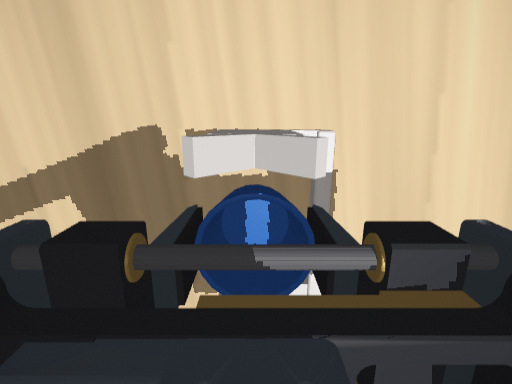

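View pics/s4.png

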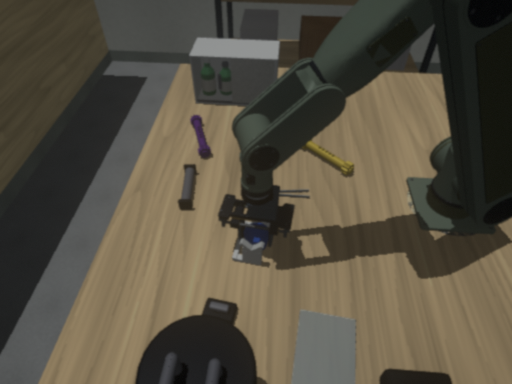

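Emit:
drive_tool([
  [[0, 0, 0], [0, 0, 0]],
  [[0, 0, 0], [0, 0, 0]],
  [[0, 0, 0], [0, 0, 0]],
  [[0, 0, 0], [0, 0, 0]],
  [[0, 0, 0], [0, 0, 0]],
  [[0, 0, 0], [0, 0, 0]],
  [[0, 0, 0], [0, 0, 0]],
  [[0, 0, 0], [0, 0, 0]],
  [[0, 0, 0], [0, 0, 0]],
  [[0, 0, 0.003], [0, 0, 0]],
], claw=0.92)

```text
time_s: 6.23
ee_pos: [559.3, 187.8, 24.6]
ee_rot: [180.0, 0.1, -7.5]
force: [0.3, 0.4, -0.4]
gripper_width: 84.2
```

Emit:
drive_tool([
  [[0, 0, 0.006], [0, 0, 0]],
  [[0, 0, 0.01], [0, 0, 0]],
  [[0, 0, 0.015], [0, 0, 0]],
  [[0, 0, 0.02], [0, 0, 0]],
  [[0, 0, 0.02], [0, 0, 0]],
  [[0, 0, 0.02], [0, 0, 0]],
  [[0, 0, 0.02], [0, 0, 0]],
  [[0, 0, 0.02], [0, 0, 0]],
  [[0, 0, 0.02], [0, 0, 0]],
  [[0, 0, 0.01], [0, 0, 0]],
])

```text
time_s: 7.07
ee_pos: [560.9, 188.3, 189.9]
ee_rot: [-179.9, -0.3, -7.5]
force: [-0.2, -0.4, -0.2]
gripper_width: 83.7
```

```bash
python3 shot.py wrist:w5 side:s5; python3 - <<'E'
import pickle
from h import *
P=pickle.load(open('pics/w5.pkl','rb'));im=cv2.imread('pics/w5.png')
hsv=cv2.cvtColor(im,cv2.COLOR_BGR2HSV)
m=cv2.inRange(hsv,(100,120,30),(130,255,255))
c=max(cv2.findContours(m,0,1)[0],key=cv2.contourArea);e=cv2.fitEllipse(c);print(e,cv2.boundingRect(c))
print('cup',plane('wrist',e[0],50,P))
E
```

```text
7.07 [560.9 188.3 189.9] [-179.86   -0.3    -7.51] [-0.2 -0.4 -0.2] 83.7
((252.81939697265625, 183.73382568359375), (55.901912689208984, 58.03535079956055), 95.23078155517578) (224, 156, 59, 57)
cup [560.4 187.3  50. ]
```

View pics/w5.png

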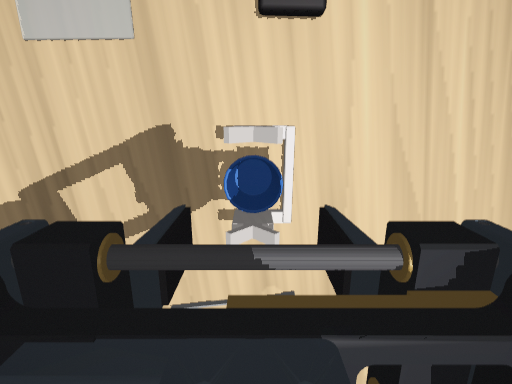

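Emit:
drive_tool([
  [[0, -0.015, 0], [0, 0, -0.12]],
  [[0, -0.03, 0], [0, 0, -0.12]],
  [[0, -0.03, 0], [0, 0, -0.12]],
  [[0, -0.03, 0], [0, 0, -0.12]],
  [[0, -0.03, 0], [0, 0, -0.12]],
  [[0, -0.03, 0], [0, 0, -0.12]],
  [[0, -0.03, 0], [0, 0, -0.12]],
  [[0, -0.03, 0], [0, 0, -0.12]],
  [[0, -0.03, 0], [0, 0, -0.12]],
  [[0, -0.03, 0], [0, 0, -0.12]],
], claw=1.0)

```text
time_s: 8.0
ee_pos: [558.7, -98.4, 184.6]
ee_rot: [179.9, 0.1, -76.6]
force: [0.8, 0.2, 0.4]
gripper_width: 91.1
```

Emit:
drive_tool([
  [[0, -0.03, 0], [0, 0, -0.12]],
  [[0, -0.02, 0], [0, 0, -0.12]],
  [[0, -0.01, 0], [0, 0, -0.12]],
  [[0, -0.003, 0], [0, 0, -0.015]],
  [[0, 0, 0], [0, 0, 0]],
  [[0, 0, 0], [0, 0, 0]],
  [[0, 0, 0], [0, 0, 0]],
  [[0, 0, 0], [0, 0, 0]],
  [[0, 0, 0], [0, 0, 0]],
  [[0, 0, 0], [0, 0, 0]],
])

```text
time_s: 8.83
ee_pos: [559.8, -159.5, 186.0]
ee_rot: [-180.0, -0.0, -97.7]
force: [1.1, -0.5, 1.0]
gripper_width: 91.1
```

```bash
python3 shot.py wrist:w6 scene:c6
```

```text
8.83 [ 559.8 -159.5  186. ] [-179.99   -0.    -97.67] [ 1.1 -0.5  1. ] 91.1
```

View pics/w6.png

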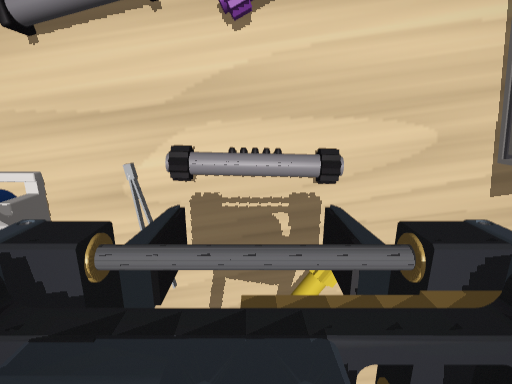

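View pics/c6.png

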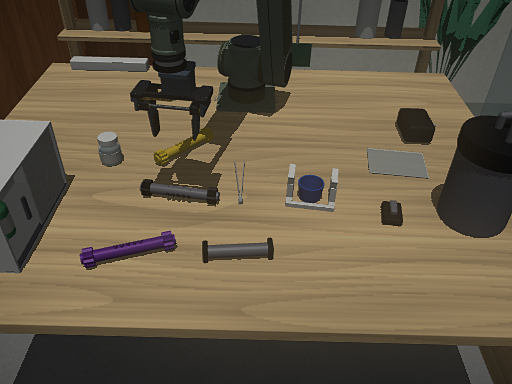

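```bash
python3 - <<'E'
import pickle
from h import *
P=pickle.load(open('pics/w6.pkl','rb'));im=cv2.imread('pics/w6.png')
cv2.imwrite('pics/w6c.png',cv2.resize(im[140:190,160:350],(760,200),interpolation=cv2.INTER_NEAREST))
print('yellow',[plane('scene',p,18) for p in((160,156),(208,134))])
print('lift',[plane('scene',p,19) for p in((205,250),(271,248))])
print('tweez',[plane('wrist',p,5,P) for p in((130,165),(126,185),(175,285))],[plane('scene',p,5) for p in((236,165),(244,165),(240,203))])
print('jar',plane('scene',(108,138),85))
E
```

```text
yellow [array([ 412.2, -240.1,   18. ]), array([ 284.1, -111.2,   18. ])]
lift [array([787.5, -72.3,  19. ]), array([775.5,  79.9,  19. ])]
tweez [array([595.2,  -1.3,   5. ]), array([570. ,  10.5,   5. ]), array([414.5, -22.7,   5. ])] [array([429. , -16.8,   5. ]), array([427.9,   6.5,   5. ]), array([600.1,   1.3,   5. ])]
jar [ 427.  -377.2   85. ]
```

View pics/w6c.png

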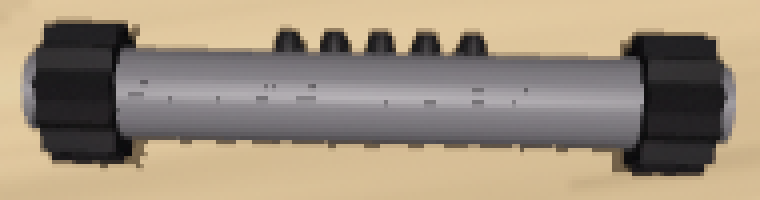

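```bash
python3 - <<'E'
import pickle
from h import *
P=pickle.load(open('pics/w6.pkl','rb'));im=cv2.imread('pics/c6.png')
cv2.imwrite('pics/c6c.png',cv2.resize(im[170:210,130:230],(800,320),interpolation=cv2.INTER_NEAREST))
W=lambda u,v:(160+u/4-.5,140+v/4-.5)
A=plane('wrist',W(30,92),21,P);B=plane('wrist',W(728,104),21,P)
print(A,B,np.linalg.norm(A-B),np.degrees(np.arctan2(A[0]-B[0],A[1]-B[1])))
M=(A+B)/2;print(M)
print('noz row wrist: ends', plane('wrist',W(289,32),19,P),plane('wrist',W(471,37),19,P),'mid',plane('wrist',W(380,32),19,P))
x=np.array([.99,-.14,0])
for a in range(80,150,10):
    t=M+20.5*(x*np.sin(np.radians(a))+np.array([0,0,np.cos(np.radians(a))]))
    s=proj('scene',t);w=proj('wrist',t,P);print(a,'scene crop',((s-[129.5,169.5])*8).round(),'wrist crop',((w-[159.5,139.5])*4).round())
s=proj('scene',M);print('axis',((s-[129.5,169.5])*8).round())
E
```

```text
[593.8 -54.8  21. ] [ 561.6 -267.5   21. ] 215.1235226561707 8.608466362004
[ 577.7  -161.15   21.  ]
noz row wrist: ends [ 601.2 -136.5   19. ] [ 592.3 -191.4   19. ] mid [ 597.5 -164.    19. ]
80 scene crop [378. 204.] wrist crop [380.  33.]
90 scene crop [378. 213.] wrist crop [380.  31.]
100 scene crop [380. 221.] wrist crop [380.  31.]
110 scene crop [382. 227.] wrist crop [380.  33.]
120 scene crop [383. 232.] wrist crop [380.  36.]
130 scene crop [386. 234.] wrist crop [380.  42.]
140 scene crop [389. 236.] wrist crop [380.  49.]
axis [396. 174.]
```

View pics/c6c.png

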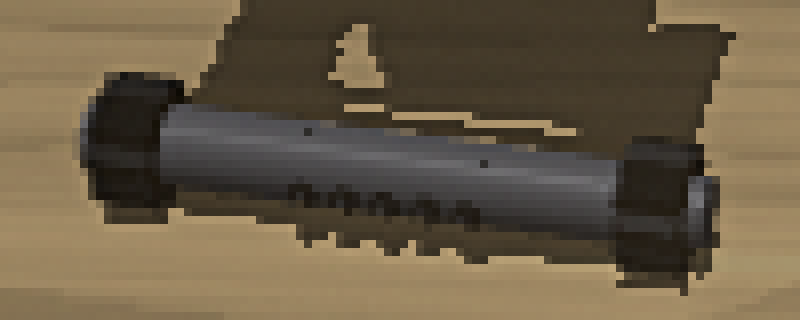

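Emit:
drive_tool([
  [[0.01, -0.001, 0], [0, 0, -0.012]],
  [[0.014, -0.002, 0], [0, 0, 0]],
  [[0.015, -0.002, -0.01], [0, 0, 0]],
  [[0.014, -0.002, -0.02], [0, 0, 0]],
  [[0.01, -0.0015, -0.027], [0, 0, 0]],
  [[0, 0, -0.03], [0, 0, 0]],
  [[0, 0, -0.03], [0, 0, 0]],
  [[0, 0, -0.03], [0, 0, 0]],
  [[0, 0, -0.02], [0, 0, 0]],
  [[0, 0, -0.007], [0, 0, 0]],
])

```text
time_s: 9.77
ee_pos: [621.0, -168.0, 7.9]
ee_rot: [179.6, 0.0, -98.5]
force: [0.2, 0.2, -0.0]
gripper_width: 91.4
```

```bash
python3 shot.py wrist:w7 scene:c7
```

```text
9.77 [ 621.  -168.     7.9] [ 1.7964e+02  5.0000e-02 -9.8450e+01] [ 0.2  0.2 -0. ] 91.4
```

View pics/w7.png

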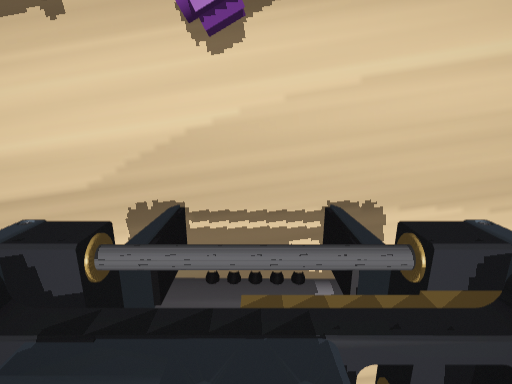

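View pics/c7.png

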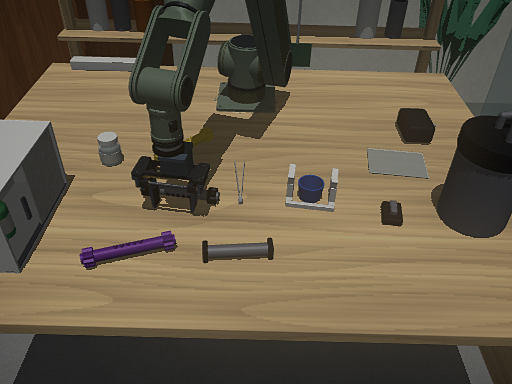

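Emit:
drive_tool([
  [[-0.0025, 0.0004, 0.002], [0, 0, 0]],
  [[-0.0025, 0.0004, 0], [0, 0, 0]],
  [[-0.0025, 0.0004, 0], [0, 0, 0]],
  [[-0.0025, 0.0004, 0], [0, 0, 0]],
  [[-0.0025, 0.0004, 0], [0, 0, 0]],
  [[-0.0025, 0.0004, 0], [0, 0, 0]],
  [[-0.0025, 0.0004, 0], [0, 0, 0]],
  [[-0.0025, 0.0004, 0], [0, 0, 0]],
  [[-0.0025, 0.0004, 0], [0, 0, 0]],
  [[-0.0025, 0.0003, 0], [0, 0, 0]],
])

```text
time_s: 10.7
ee_pos: [597.1, -164.6, 13.8]
ee_rot: [180.0, -0.0, -98.4]
force: [0.4, -0.1, -0.8]
gripper_width: 91.1
```

```bash
python3 shot.py wrist:w8
```

```text
10.7 [ 597.1 -164.6   13.8] [179.95  -0.   -98.43] [ 0.4 -0.1 -0.8] 91.1
```

View pics/w8.png

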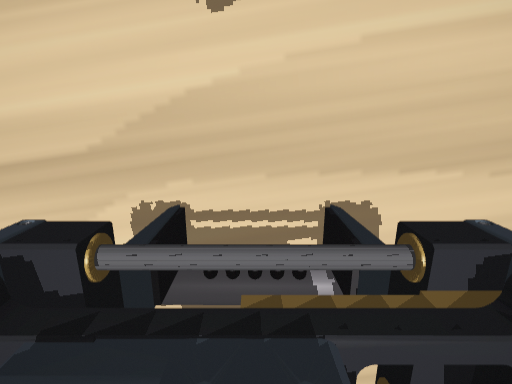

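Emit:
drive_tool([
  [[-0.0025, 0.0004, 0], [0, 0, 0]],
  [[-0.0025, 0.0004, 0], [0, 0, 0]],
  [[-0.0025, 0.0004, 0], [0, 0, 0]],
  [[-0.0025, 0.0004, 0], [0, 0, 0]],
  [[-0.0025, 0.0004, 0], [0, 0, 0]],
  [[-0.0025, 0.0004, 0], [0, 0, 0]],
  [[-0.0025, 0.0004, 0], [0, 0, 0]],
  [[-0.0025, 0.0004, 0], [0, 0, 0]],
  [[0, 0, 0], [0, 0, 0]],
  [[0, 0, 0], [0, 0, 0]],
])

```text
time_s: 11.58
ee_pos: [577.5, -161.5, 13.9]
ee_rot: [180.0, -0.0, -98.4]
force: [0.2, -1.6, 0.1]
gripper_width: 91.5
```

```bash
python3 shot.py wrist:w9 scene:c9
```

```text
11.58 [ 577.5 -161.5   13.9] [179.98  -0.   -98.44] [ 0.2 -1.6  0.1] 91.5
```

View pics/w9.png

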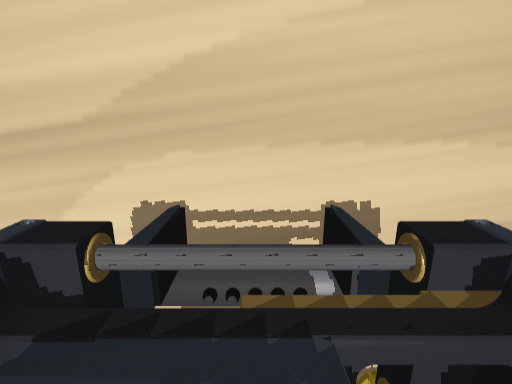

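View pics/c9.png

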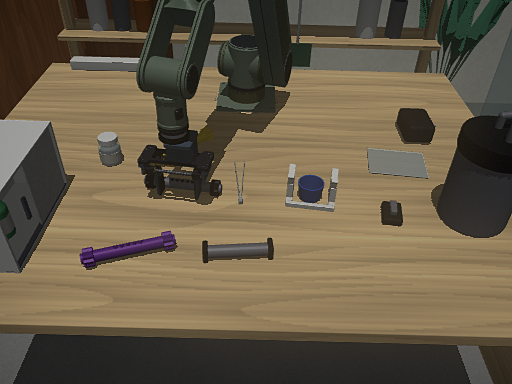

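Emit:
drive_tool([
  [[-0.0012, 0.0002, 0], [0, 0, 0]],
  [[-0.0012, 0.0002, 0], [0, 0, 0]],
  [[-0.001, 0.0001, 0], [0, 0, 0]],
  [[0, 0, 0], [0, 0, 0]],
  [[0, 0, 0], [0, 0, 0]],
  [[0, 0, 0], [0, 0, 0]],
  [[0.002, -0.0003, 0], [0, 0, 0]],
  [[0.005, -0.0007, 0], [0, 0, 0]],
  [[0.01, -0.0015, 0], [0, 0, 0]],
  [[0.015, -0.002, 0], [0, 0, 0]],
])

```text
time_s: 12.52
ee_pos: [606.0, -165.4, 14.0]
ee_rot: [179.9, 0.0, -98.4]
force: [0.8, -0.4, 0.8]
gripper_width: 91.0
```

Emit:
drive_tool([
  [[0.002, 0, 0.01], [0, 0, 0]],
  [[0, 0, 0.025], [0, 0, 0]],
  [[0, 0, 0.035], [0, 0, 0]],
  [[-0.01, 0, 0.035], [0, 0, 0]],
  [[-0.02, 0, 0.035], [0, 0, 0]],
  [[-0.025, 0, 0.025], [0, 0, 0]],
  [[-0.025, 0, 0.01], [0, 0, 0]],
  [[-0.01, 0, 0], [0, 0, 0]],
  [[0, 0, 0], [0, 0, 0]],
  [[0, 0, 0], [0, 0, 0]],
])

```text
time_s: 13.35
ee_pos: [518.2, -165.4, 188.7]
ee_rot: [-180.0, 0.0, -98.5]
force: [0.0, 0.4, 0.3]
gripper_width: 91.0
```

```bash
python3 shot.py wrist:w10 scene:c10; python3 - <<'E'
import cv2,numpy as np
a=cv2.imread('pics/w10.png');b=cv2.imread('pics/c10.png')
o=np.zeros((600,800,3),np.uint8);o[:300]=cv2.resize(a[125:200,150:350],(800,300),interpolation=cv2.INTER_NEAREST)
o[300:]=cv2.resize(b[165:202,130:230],(800,300),interpolation=cv2.INTER_NEAREST);cv2.imwrite('pics/x10.png',o)
E
```

```text
13.35 [ 518.2 -165.4  188.7] [-1.800e+02  1.000e-02 -9.846e+01] [0.  0.4 0.3] 91.0
```

View pics/w10.png

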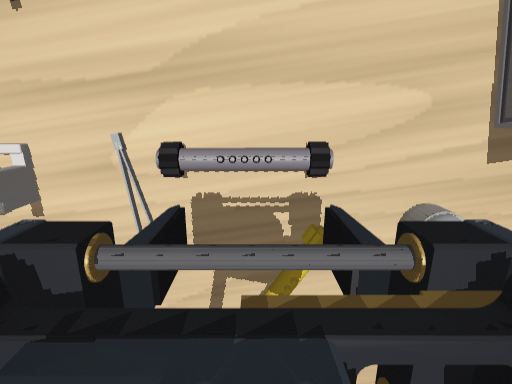

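View pics/x10.png

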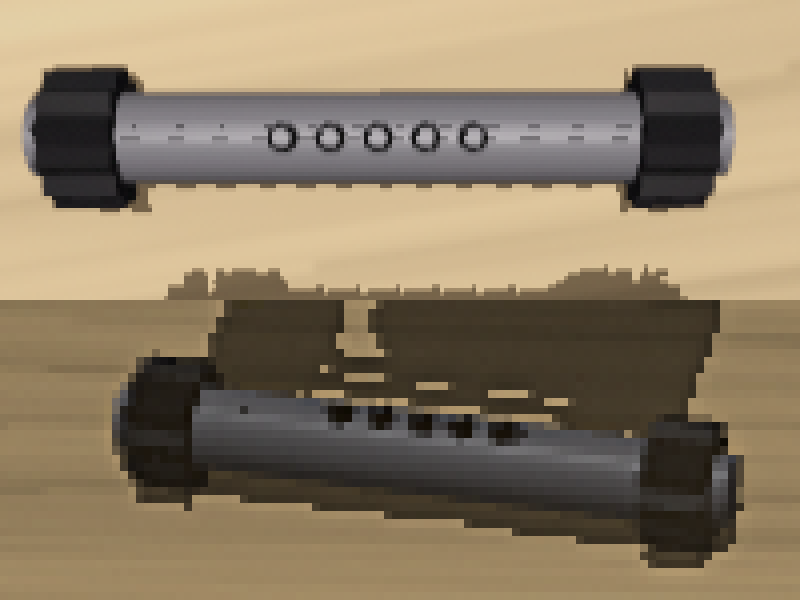

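```bash
python3 - <<'E'
import pickle
from h import *
P=pickle.load(open('pics/w10.pkl','rb'))
W=lambda u,v:(150+u/4-.5,125+v/4-.5)
C=lambda u,v:(130+u/8-.5,165+(v-300)*37/300-.5)
# caps: end discs, tube-cap joints as seen at tube top
for a,b,z in(((118,137),(639,137),28),((30,137),(728,137),21)):
    A=plane('wrist',W(*a),z,P);B=plane('wrist',W(*b),z,P);print(A,B,(A+B)/2,np.linalg.norm(A-B).round(1),np.degrees(np.arctan2(A[0]-B[0],A[1]-B[1])).round(2))
N=[plane('wrist',W(u,137),41,P) for u in(282,330,377,425,474)];print(N[0],N[2],N[4],np.linalg.norm(N[0]-N[4]))
cam=P['pose'][:3,3];M=plane('wrist',W(377,137.5),21,P);print(cam,M)
x=np.array([.989,-.147,0]);v=cam-M;al=np.degrees(np.arctan2(v@x,v[2]));print('view ang',al)
for a in(-10,0,5,10,15):
  t=M+20.5*(x*np.sin(np.radians(a))+np.array([0,0,np.cos(np.radians(a))]))
  w=proj('wrist',t,P);s=proj('scene',t);print(a,((w-[149.5,124.5])*4).round(1),[(s[0]-129.5)*8,300+(s[1]-164.5)*300/37])
s=proj('scene',M);print([(s[0]-129.5)*8,300+(s[1]-164.5)*300/37])
E
```

```text
[556.5 -78.1  28. ] [ 533.4 -234.1   28. ] [ 544.95 -156.1    28.  ] 157.7 8.42
[559.8 -49.1  21. ] [ 528.2 -262.5   21. ] [ 544.  -155.8   21. ] 215.7 8.42
[ 550.8 -129.1   41. ] [ 546.8 -156.4   41. ] [ 542.6 -184.3   41. ] 55.805734472364044
[ 589.83348394 -175.68640906  360.24925324] [ 543.9 -155.2   21. ]
view ang 8.126053674057337
-10 [374.4 159.6] [np.float64(426.4000000000001), np.float64(399.7297297297298)]
0 [374.4 147.6] [np.float64(423.20000000000005), np.float64(405.4054054054054)]
5 [374.4 141.6] [np.float64(421.5999999999999), np.float64(408.6486486486487)]
10 [374.4 135.2] [np.float64(420.79999999999995), np.float64(412.70270270270277)]
15 [374.  129.2] [np.float64(419.20000000000005), np.float64(416.7567567567568)]
[np.float64(428.0), np.float64(454.05405405405406)]
```

Emit:
drive_tool([
  [[0.0025, 0.001, 0], [0, 0, 0.08]],
  [[0.0025, 0.001, 0], [0, 0, 0.12]],
  [[0.0025, 0.001, 0], [0, 0, 0.12]],
  [[0.0025, 0.001, 0], [0, 0, 0.12]],
  [[0.0025, 0.001, 0], [0, 0, 0.12]],
  [[0.0025, 0.001, 0], [0, 0, 0.12]],
  [[0.0025, 0.001, -0.01], [0, 0, 0.12]],
  [[0.0025, 0.001, -0.02], [0, 0, 0.12]],
  [[0.0025, 0.001, -0.02], [0, 0, 0.12]],
  [[0.0018, 0.0007, -0.02], [0, 0, 0.12]],
], claw=0.55)

```text
time_s: 14.28
ee_pos: [543.7, -155.6, 116.8]
ee_rot: [180.0, 0.1, -31.6]
force: [0.3, 0.0, -0.1]
gripper_width: 50.4
```

Emit:
drive_tool([
  [[0, 0, 0], [0, 0, 0.12]],
  [[0, 0, 0], [0, 0, 0.12]],
  [[0, 0, 0], [0, 0, 0.12]],
  [[0, 0, 0], [0, 0, 0.05]],
  [[0, 0, 0], [0.0073, 0.0488, 0]],
  [[0, 0, 0], [0.0073, 0.0488, 0]],
  [[0, 0, 0], [0.0072, 0.0488, 0]],
  [[0, 0, 0], [0, 0, 0]],
  [[0, 0, 0], [0, 0, 0]],
  [[0, 0, 0], [0, 0, 0]],
])

```text
time_s: 15.12
ee_pos: [542.5, -155.5, 117.9]
ee_rot: [-180.0, 8.5, -8.5]
force: [0.2, 0.8, 0.5]
gripper_width: 50.0
```

```bash
python3 shot.py wrist:w11 side:s11
```

```text
15.12 [ 542.5 -155.5  117.9] [-179.98    8.54   -8.46] [0.2 0.8 0.5] 50.0
```

View pics/w11.png

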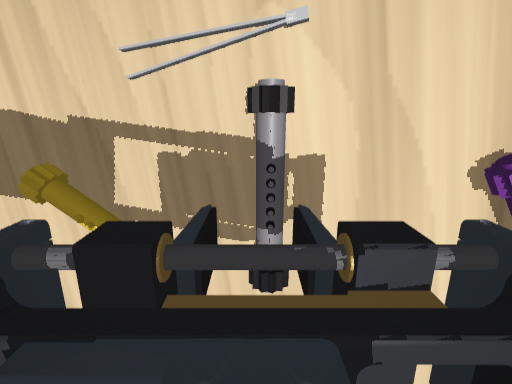

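Emit:
drive_tool([
  [[0, 0, -0.012], [0, 0, 0]],
  [[0, 0, -0.018], [0, 0, 0]],
  [[0, 0, -0.018], [0, 0, 0]],
  [[0, 0, -0.018], [0, 0, 0]],
  [[0, 0, -0.016], [0, 0, 0]],
  [[0, 0, -0.012], [0, 0, 0]],
  [[0, 0, -0.008], [0, 0, 0]],
  [[0, 0, -0.004], [0, 0, 0]],
  [[0, 0, -0.002], [0, 0, 0]],
  [[0, 0, 0], [0, 0, 0]],
])

```text
time_s: 16.05
ee_pos: [542.7, -155.9, 11.2]
ee_rot: [180.0, 8.4, -8.5]
force: [0.9, -0.7, -0.7]
gripper_width: 50.1
```

```bash
python3 shot.py wrist:w12 scene:c12 side:s12; python3 - <<'E'
import cv2,numpy as np
a=cv2.imread('pics/w12.png');b=cv2.imread('pics/s12.png');c=cv2.imread('pics/c12.png')
o=np.zeros((600,800,3),np.uint8);o[:384,:512]=a
o[:240,512:752]=cv2.resize(b[100:180,225:305],(240,240));o[300:600,512:800]=cv2.resize(c[140:215,130:202],(288,300));cv2.imwrite('pics/x12.png',o)
E
```

```text
16.05 [ 542.7 -155.9   11.2] [179.99   8.45  -8.48] [ 0.9 -0.7 -0.7] 50.1
```

View pics/x12.png

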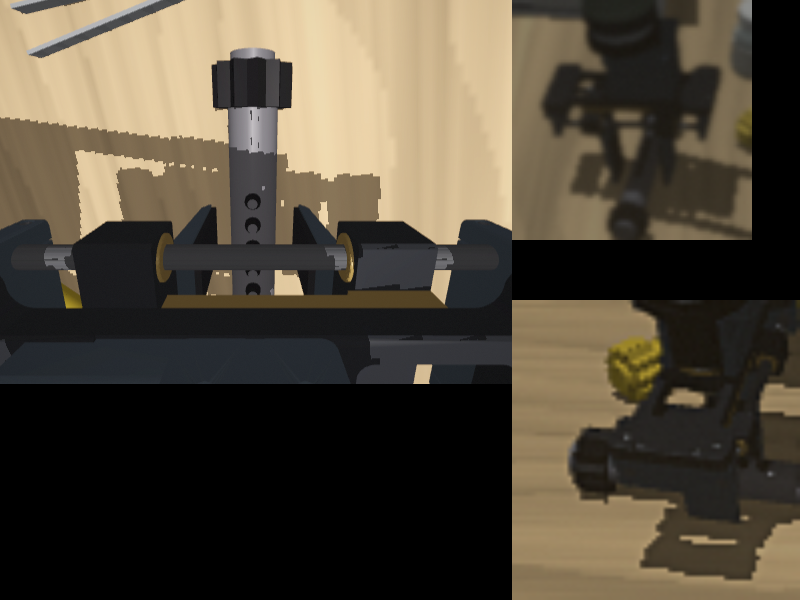

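Emit:
drive_tool([
  [[0, 0, -0.001], [0, 0, 0]],
  [[0, 0, 0], [0, 0, 0]],
  [[0, 0, 0], [0, 0, 0]],
  [[0, 0, 0], [0, 0, 0]],
  [[0, 0, 0], [0, 0, 0]],
  [[0, 0, 0], [0, 0, 0]],
  [[0, 0, 0], [0, 0, 0]],
  [[0, 0, 0], [0, 0, 0]],
  [[0, 0, 0], [0, 0, 0]],
  [[0, 0, 0], [0, 0, 0]],
], claw=0.2, force=18)

```text
time_s: 17.03
ee_pos: [542.4, -155.7, 10.1]
ee_rot: [180.0, 8.5, -8.5]
force: [-2.4, -0.3, 3.1]
gripper_width: 27.8
```

```bash
python3 shot.py wrist:w13
```

```text
17.03 [ 542.4 -155.7   10.1] [180.     8.51  -8.48] [-2.4 -0.3  3.1] 27.8
```

View pics/w13.png

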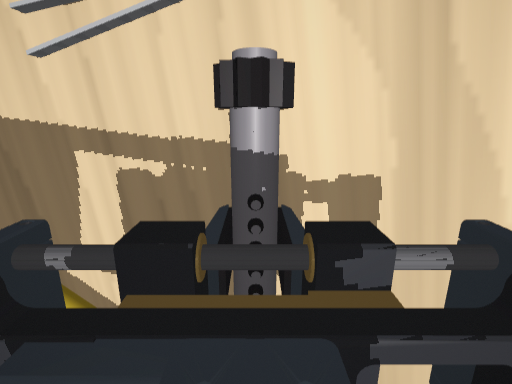

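Emit:
drive_tool([
  [[0, 0, 0.003], [0, 0, 0]],
  [[0, 0, 0.006], [0, 0, 0]],
  [[0, 0, 0.012], [0, 0, 0]],
  [[0, 0, 0.018], [0, 0, 0]],
  [[0, 0, 0.02], [0, 0, 0]],
  [[0, 0, 0.022], [0, 0, 0]],
  [[0, 0, 0.022], [-0.0073, -0.0488, 0]],
  [[0, 0, 0.022], [-0.0073, -0.0488, 0]],
  [[0, 0, 0.015], [-0.0072, -0.0488, 0]],
  [[0, 0, 0.005], [0, 0, 0]],
])

```text
time_s: 17.92
ee_pos: [542.5, -155.9, 159.0]
ee_rot: [180.0, -0.4, -8.5]
force: [-1.1, 0.0, -1.8]
gripper_width: 27.6
```

```bash
python3 shot.py wrist:w14 scene:c14; python3 - <<'E'
import pickle
from h import *
a=cv2.imread('pics/w14.png');c=cv2.imread('pics/c14.png')
o=np.zeros((600,800,3),np.uint8);o[:384,:512]=a
o[384:600,:720]=cv2.resize(c[115:175,110:310],(720,216));cv2.imwrite('pics/x14.png',o)
E
```

```text
17.92 [ 542.5 -155.9  159. ] [179.96  -0.35  -8.49] [-1.1  0.  -1.8] 27.6
```

View pics/x14.png

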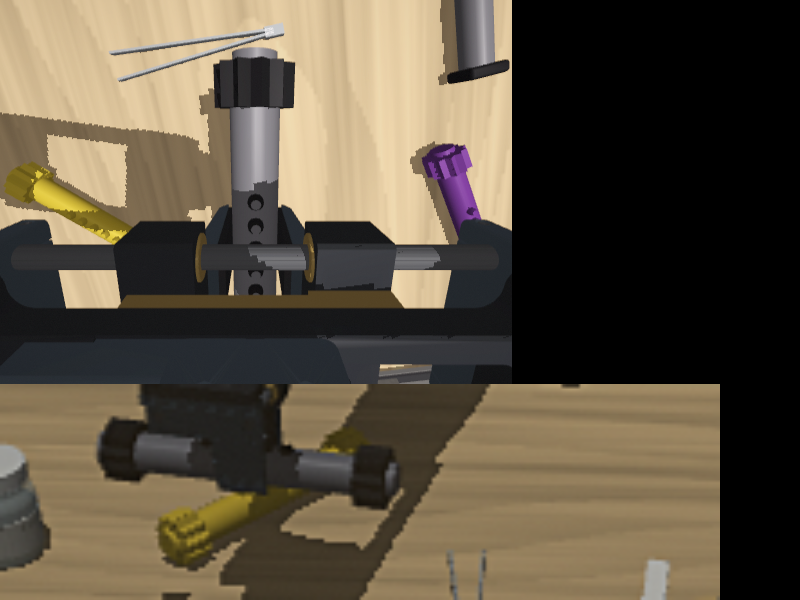

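```bash
python3 - <<'E'
import pickle
from h import *
P=pickle.load(open('pics/w14.pkl','rb'))
y=np.array([np.sin(np.radians(8.45)),np.cos(np.radians(8.45)),0])
T=np.array([542.5,-155.9,0])
for r,z,l in((107.5,184.6,'capjoint top(78)'),(57,192,'cap outer top(100)')):
    p=plane('wrist',(255,r),z,P);print(l,p,((p-T)@y).round(1))
for r in (202,226.5,247,270,291): p=plane('wrist',(256,r),191,P);print((p-T)@y)
E
```

```text
capjoint top(78) [554.8 -79.5 184.6] 77.4
cap outer top(100) [558.  -57.7 192. ] 99.4
29.22604019883515
15.281953894987133
3.1477169009402104
-11.093112745348021
-24.74045570675582
```

Emit:
drive_tool([
  [[0.0005, 0.01, 0], [0, 0, 0]],
  [[0.001, 0.02, 0], [0, 0, 0]],
  [[0.0013, 0.026, 0], [0, 0, 0]],
  [[0.0013, 0.026, 0], [0, 0, 0]],
  [[0.0013, 0.026, 0], [0, 0, 0]],
  [[0.0013, 0.026, 0], [0, 0, 0]],
  [[0.0013, 0.026, 0], [0, 0, 0]],
  [[0.0013, 0.026, 0], [0, 0, 0]],
  [[0.0013, 0.026, 0], [0, 0, 0]],
  [[0.0013, 0.026, 0], [0, 0, 0]],
])

```text
time_s: 18.85
ee_pos: [553.8, 84.3, 153.1]
ee_rot: [180.0, 0.2, -8.5]
force: [0.2, -0.7, -2.1]
gripper_width: 27.7
```

Emit:
drive_tool([
  [[0.0013, 0.026, 0], [0, 0, 0]],
  [[0.0013, 0.026, 0], [0, 0, 0]],
  [[0.0012, 0.024, 0], [0, 0, 0]],
  [[0.001, 0.018, 0], [0, 0, 0]],
  [[0.0005, 0.009, 0], [0, 0, 0]],
  [[0.0003, 0.003, 0], [0, 0, 0.004]],
  [[0, 0, 0], [0, 0, 0]],
  [[0, 0, 0], [0, 0, 0]],
  [[0, 0, 0], [0, 0, 0]],
  [[0, 0, 0], [0, 0, 0]],
])

```text
time_s: 19.68
ee_pos: [560.1, 187.2, 155.0]
ee_rot: [180.0, 0.0, -8.3]
force: [0.9, 0.2, -1.9]
gripper_width: 27.6
```

```bash
python3 shot.py wrist:w15 scene:c15 side:s15; python3 - <<'E'
from h import *
a=cv2.imread('pics/w15.png');c=cv2.imread('pics/c15.png');s=cv2.imread('pics/s15.png')
o=np.zeros((600,800,3),np.uint8);o[:384,:512]=a
o[384:600,:400]=cv2.resize(c[120:215,250:400],(400,216));o[384:600,420:720]=cv2.resize(s[180:280,200:339],(300,216));cv2.imwrite('pics/x15.png',o)
E
```

```text
19.68 [560.1 187.2 155. ] [ 1.7998e+02  1.0000e-02 -8.3300e+00] [ 0.9  0.2 -1.9] 27.6
```

View pics/x15.png

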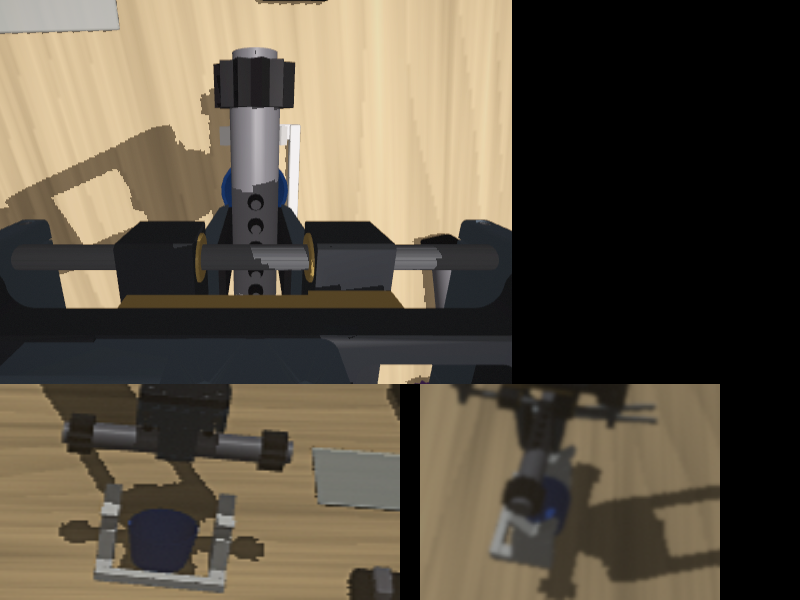

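Emit:
drive_tool([
  [[0, 0.001, -0.008], [0, 0, 0]],
  [[0, 0, -0.012], [0, 0, 0]],
  [[0, 0, -0.012], [0, 0, 0]],
  [[0, 0, -0.012], [0, 0, 0]],
  [[0, 0, -0.012], [0, 0, 0]],
  [[0, 0, -0.01], [0, 0, 0]],
  [[0, 0, -0.007], [0, 0, 0]],
  [[0, 0, -0.004], [0, 0, 0]],
  [[0, 0, 0], [0, 0, 0]],
  [[0, 0, 0], [0, 0, 0]],
])

```text
time_s: 20.67
ee_pos: [560.4, 189.3, 78.1]
ee_rot: [-180.0, -0.0, -8.3]
force: [-1.2, -0.4, -1.4]
gripper_width: 27.6
```

```bash
python3 shot.py wrist:w16 scene:c16 side:s16; python3 - <<'E'
from h import *
a=cv2.imread('pics/w16.png');c=cv2.imread('pics/c16.png');s=cv2.imread('pics/s16.png')
o=np.zeros((600,800,3),np.uint8);o[:384,:512]=a
o[384:600,:400]=cv2.resize(c[120:215,250:400],(400,216));o[384:600,420:720]=cv2.resize(s[180:280,200:339],(300,216));cv2.imwrite('pics/x16.png',o)
E
```

```text
20.67 [560.4 189.3  78.1] [-1.7999e+02 -3.0000e-02 -8.2600e+00] [-1.2 -0.4 -1.4] 27.6
```

View pics/x16.png

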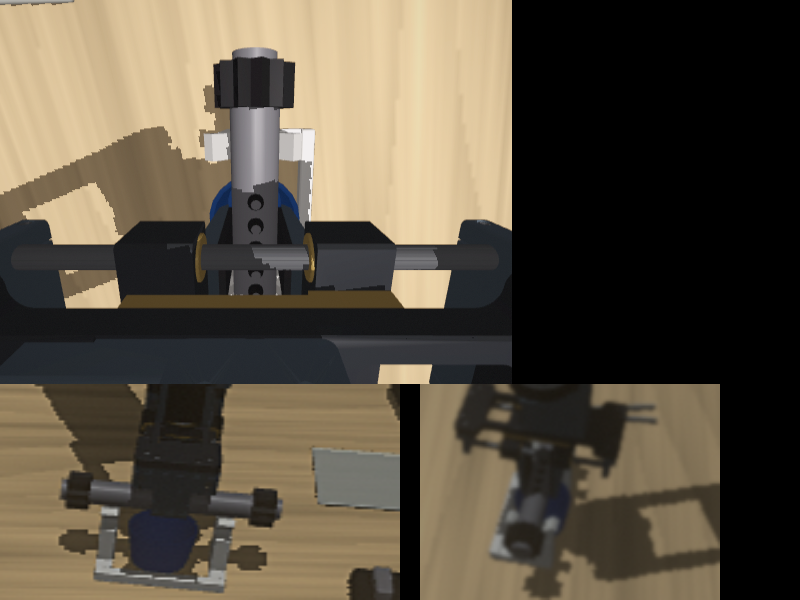

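Emit:
drive_tool([
  [[0, -0.0008, -0.001], [0, 0, 0]],
  [[0, 0, -0.001], [0, 0, 0]],
  [[0, 0, -0.001], [0, 0, 0]],
  [[0, 0, -0.001], [0, 0, 0]],
  [[0, 0, -0.001], [0, 0, 0]],
  [[0, 0, -0.0005], [0, 0, 0]],
  [[0, 0, -0.0005], [0, 0, 0]],
  [[0, 0, 0], [0, 0, 0]],
  [[0, 0, 0], [0, 0, 0]],
  [[0, 0, 0], [0, 0, 0]],
])

```text
time_s: 21.65
ee_pos: [560.2, 188.4, 72.0]
ee_rot: [-180.0, -0.0, -8.2]
force: [0.7, -0.5, -3.1]
gripper_width: 27.6
```

Emit:
drive_tool([
  [[0, 0, -0.0005], [0, 0, 0]],
  [[0, 0, -0.0005], [0, 0, 0]],
  [[0, 0, 0], [0, 0, 0]],
  [[0, 0, 0], [0, 0, 0]],
  [[0, 0, 0], [0, 0, 0]],
  [[0, 0, 0], [0, 0, 0]],
  [[0, 0, 0], [0, 0, 0]],
  [[0, 0, 0], [0, 0, 0]],
  [[0, 0, 0], [0, 0, 0]],
  [[0, 0, 0], [0, 0, 0]],
])

```text
time_s: 22.48
ee_pos: [560.2, 188.4, 71.3]
ee_rot: [-180.0, -0.0, -8.3]
force: [-2.0, -0.5, 3.5]
gripper_width: 27.4
```

Emit:
drive_tool([
  [[0, 0, -0.0005], [0, 0, 0]],
  [[0, 0, -0.0005], [0, 0, 0]],
  [[0, 0, 0], [0, 0, 0]],
  [[0, 0, 0], [0, 0, 0]],
  [[0, 0, 0], [0, 0, 0]],
  [[0, 0, 0], [0, 0, 0]],
  [[0, 0, 0], [0, 0, 0]],
  [[0, 0, 0], [0, 0, 0]],
  [[0, 0, 0], [0, 0, 0]],
  [[0, 0, 0], [0, 0, 0]],
])

```text
time_s: 23.32
ee_pos: [560.2, 188.5, 71.2]
ee_rot: [-180.0, -0.0, -8.2]
force: [-3.2, -0.9, 10.1]
gripper_width: 27.5
```

Emit:
drive_tool([
  [[0, 0, 0.0004], [0, 0, 0]],
  [[0, 0, 0.0004], [0, 0, 0]],
  [[0, 0, 0], [0, 0, 0]],
  [[0, 0, 0], [0, 0, 0]],
  [[0, 0, 0], [0, 0, 0]],
  [[0, 0, 0], [0, 0, 0]],
  [[0, 0, 0], [0, 0, 0]],
  [[0, 0, 0], [0, 0, 0]],
  [[0, 0, 0], [0, 0, 0]],
  [[0, 0, 0], [0, 0, 0]],
], force=4)

```text
time_s: 24.15
ee_pos: [559.9, 188.5, 70.6]
ee_rot: [180.0, 0.0, -8.3]
force: [-2.2, 1.0, 1.7]
gripper_width: 28.0
```

Emit:
drive_tool([
  [[0, 0, 0], [0, 0, 0]],
  [[0, 0, 0], [0, 0, 0]],
  [[0, 0, 0], [0, 0, 0]],
  [[0, 0, 0], [0, 0, 0]],
  [[0, 0, 0], [0, 0, 0]],
  [[0, 0, 0], [0, 0, 0]],
  [[0, 0, 0], [0, 0, 0]],
  [[0, 0, 0], [0, 0, 0]],
  [[0, 0, 0], [0, 0, 0]],
  [[0, 0, 0], [0, 0, 0]],
], claw=0.6)

```text
time_s: 24.98
ee_pos: [560.1, 188.4, 70.8]
ee_rot: [-180.0, -0.0, -8.2]
force: [0.1, 0.1, 0.4]
gripper_width: 54.7
```

Emit:
drive_tool([
  [[0, 0, 0.003], [0, 0, 0]],
  [[0, 0, 0.005], [0, 0, 0]],
  [[0, 0, 0.008], [0, 0, 0]],
  [[0, 0, 0.012], [0, 0, 0]],
  [[0, 0, 0.02], [0, 0, 0]],
  [[0, 0, 0.025], [0, 0, 0]],
  [[0, 0, 0.025], [0, 0, 0]],
  [[0, 0, 0.025], [0, 0, 0]],
  [[0, 0, 0.02], [0, 0, 0]],
  [[0, 0, 0.01], [0, 0, 0]],
])

```text
time_s: 25.82
ee_pos: [561.3, 188.8, 227.9]
ee_rot: [-179.8, -0.3, -8.3]
force: [0.5, 0.3, -0.0]
gripper_width: 54.4
```

Emit:
drive_tool([
  [[0, -0.01, 0], [0, 0, 0]],
  [[0, -0.02, 0], [0, 0, 0]],
  [[-0.01, -0.02, 0], [0, 0, 0]],
  [[-0.01, -0.02, 0], [0, 0, 0]],
  [[-0.01, -0.02, 0], [0, 0, 0]],
  [[-0.01, -0.01, 0], [0, 0, 0]],
  [[-0.01, 0, 0], [0, 0, 0]],
  [[0, 0, 0], [0, 0, 0]],
  [[0, 0, 0], [0, 0, 0]],
  [[0, 0, 0], [0, 0, 0]],
])

```text
time_s: 26.65
ee_pos: [510.4, 88.9, 223.5]
ee_rot: [-180.0, -0.0, -8.2]
force: [-0.2, -0.1, -0.4]
gripper_width: 55.0
```

```bash
python3 shot.py wrist:w17 scene:c17 side:s17; python3 - <<'E'
from h import *
a=cv2.imread('pics/w17.png');c=cv2.imread('pics/c17.png');s=cv2.imread('pics/s17.png')
o=np.zeros((600,800,3),np.uint8);o[:384,:512]=a
o[384:600,:400]=cv2.resize(c[120:215,250:400],(400,216));o[384:600,420:720]=cv2.resize(s[180:280,200:339],(300,216));cv2.imwrite('pics/x17.png',o)
E
```

```text
26.65 [510.4  88.9 223.5] [-1.7999e+02 -1.0000e-02 -8.2100e+00] [-0.2 -0.1 -0.4] 55.0
```

View pics/x17.png

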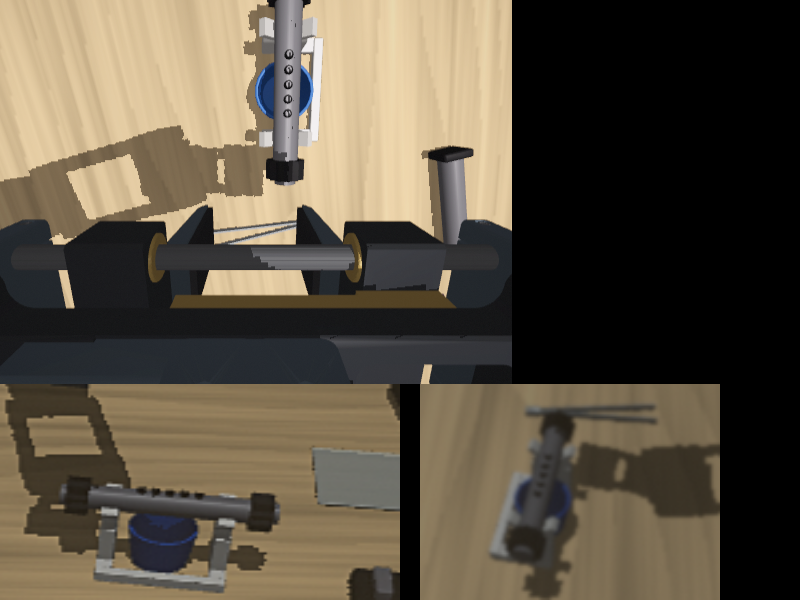

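View pics/c17.png

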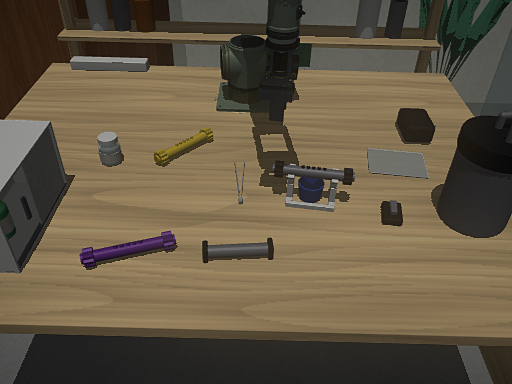

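```bash
python3 - <<'E'
import pickle
from h import *
a=cv2.imread('pics/w17.png');P=pickle.load(open('pics/w17.pkl','rb'))
cv2.imwrite('pics/w17c.png',cv2.resize(a[0:190,240:340],(316,600),interpolation=cv2.INTER_NEAREST))
th=np.radians(8.2);y=np.array([np.sin(th),np.cos(th),0]);x=np.array([y[1],-y[0],0]);O=np.array([560.1,188.1,82])
for al in(-10,0,10):
  d=x*np.sin(np.radians(al))+np.array([0,0,np.cos(np.radians(al))])
  print(al,[proj('wrist',O+k*13.75*y+20.5*d,P) for k in(-2,0,2)],proj('scene',O+20.5*d))
print('axis',proj('wrist',O,P),'cap joint -78',proj('wrist',O-78*y+[0,0,14],P),'-100 end',proj('wrist',O-100*y+[0,0,22],P))
print('scene ends',proj('scene',O-100*y),proj('scene',O+100*y))
E
```

```text
-10 [array([284.3, 112.7]), array([285.1,  84. ]), array([285.9,  53.9])] [313.4 165.2]
0 [array([287.9, 112.7]), array([288.7,  84. ]), array([289.6,  53.9])] [313.3 165.9]
10 [array([291.3, 112.7]), array([292.2,  84.1]), array([293.2,  53.9])] [313.3 166.8]
axis [286.4  86.3] cap joint -78 [285.7 160.8] -100 end [285.9 182.1]
scene ends [274.4 168.1] [351.4 176.6]
```

View pics/w17c.png

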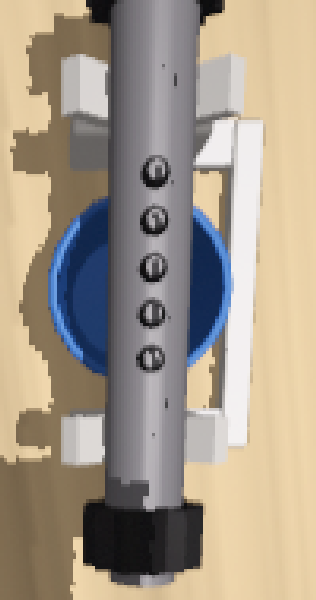

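```bash
python3 - <<'E'
import pickle
from h import *
P=pickle.load(open('pics/w17.pkl','rb'))
print('cup',[plane('wrist',(240+u/3.16-.5,v/3.16-.5),50,P) for u,v in((49,285),(232,285))])
print(env.job_done())
E
```

```text
cup [array([526.9, 192.5,  50. ]), array([594.7, 182.8,  50. ])]
the job is handed in; nothing more can be done
None
```

The job is done and handed in at about 27 s of the 72 s allowed. The bar lies across both stands, centred and nozzles up, with the blue cup standing under it.

1. **Cup:** I gripped it lightly and slid it along the board into the gap. The last check put its centre at about (561, 188) mm, against the rack's middle at (560, 188).
2. **Rolling the bar:** I pushed it with both fingers, three clicks, then let go. The nozzles then sat about 8° off up, and another click would have left them about 21° off the other way. It stayed where I left it.
3. **Laying the bar:** I gripped it with the tool tilted by those 8°, straightened up in the air and lowered it until it seated at about 10 N, then released.

- **Final pictures:** The nozzles are about 2° from up. The bar is centred within about 1 mm, in both notches with its caps outside the stands.
- **Other things:** They look unmoved in the final scene picture, by eye only, and the arm is clear of everything.
- **One disagreement:** Measuring the bar by its end faces gave 215 mm instead of 200. The joints between cap and tube gave 158 mm against the stated 156, so I relied on those.

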